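# Close the polishing-powder tin and put it up on the ledge

### The arm

A 6-joint arm with a two-finger parallel gripper is mounted at the origin on the work surface. World frame = base frame: x ahead of the robot, y to its left, z up, the work surface at z = 0. Lengths are in m, angles in rad, forces in N, time in s.
With the tool pointing down it reaches from about 0.3 to 0.775 m from the base axis. Payload 14.6 kg.
Tool frame: the origin (TCP) lies at the very end of the fingers, on their centre line; the grasp point (between the pads) lies 19 mm behind it (r.grip_depth is the distance from the TCP to the grasp point, in m); z points along the fingers, y is the line along which they close (so a half turn about z gives the same grasp; the last joint's range is limited). The gripper opens to 94 mm and grips with 3 to 60 N. Pads are 16 mm wide; open, the fingers measure 119 mm over their backs; the gripper's body (75 mm by 177 mm) begins 78 mm behind the grasp point.
Start: joints at [-1.2, 0.3, 1.521, -0, 1.321, -0.067], TCP at [0.233, -0.498, 0.205] pointing down, gripper open.
Joint ranges: [-3.03, 3.03], [-0.79, 2.21], [0.23, 2.52], [-1.04, 4.18], [0, 3.07], [-2.55, 2.55]. Speed limits (rad/s): [2.22, 2.22, 2.57, 3.14, 3.14, 3.14].

### API

Orientations are given as [roll, pitch, yaw] about the fixed x, y, z axes, in that order (R = Rz(yaw) Ry(pitch) Rx(roll)).
In Python, from bench import r, vision gives the robot as it stands. The module is installed in compiled form; this text tells all that it offers.
- The arm moves only by the tool drive_tool, never from a script. Its argument "rows" is a list of rows, each a list of 6 numbers: the shift along the tool's x, y, z scaled (see below), then the turn, a rotation vector about the tool's x, y, z scaled (see below). In form: [[dx, dy, dz, ax, ay, az], ...]. A call has 1 to 8 rows; each row shifts and turns the commanded pose from where the row before left it, along the tool's axes as they then stand; what a row does not reach is not made up. The controller multiplies each number of a shift by 60 mm and each number of a turn by 0.15 rad. A row lasts 1/8 s, in which the tool goes at most 62.5 mm and 10.7 degrees, less where a joint would pass 70% of its speed; a pose out of reach is approached as far as the arm can. A call with a number of a shift or a turn outside -1 to 1 is refused whole. A call with a gripper value outside its range is refused whole. "claw" is the closure, from 0 (fully open) to 1 (shut), set as the call begins (left out, the last holds). The fingers move at their own pace and stop on an object; the grip force is fixed at half the most. Time passes only in rows, so rows that do not move let the fingers close. It gives the time, the measured TCP pose, the force, the opening and the grip force at its end, in the units of the state.
- r.sense(): the state, without advancing time (a new reading comes with each control period).
- vision.grab_frame(name): name is "scene" or "top"; returns a dict with "image" (384x512x3 uint8, blue, green, red), "mtx" (3x3 intrinsics, pixels), "pose" (4x4, takes a point from camera to world coordinates). Camera axes: x right, y up, looking along -z (the intrinsics and any distortion apply to the point x, -y, -z); pixel columns grow to the right and rows downward; lengths in m; the calibration is good to about 2 mm. A picture is of the moment at which its call begins. There is no depth.
- r.sign_off(): hands the job in; it is judged then, once.
The state is a dict: "time": time; "qpos": joint angles; "joint_velocities": joint speeds; "joint_torque": joint torques, N m; "eef_pos": TCP position; "eef_rot": TCP orientation; "ft_force": force on the tool from outside, world axes, zero at the start; "torque": the same for the moment, N m; "finger_gap": finger opening in m; "gripper_force": force on a finger pad.
Only numpy, scipy, OpenCV 4.12 (cv2) and the standard library are available. Lean on these libraries where they do the work, as an engineer would, in place of code of your own. Each camera call takes 0.05 s, during which the arm holds its last target. There are 200 camera calls.

### The job

The lid of the powder tin on the bench is only half on. While the tin is still standing on the bench, press the lid down until it is fully home; then stand the tin upright on the narrow raised ledge, next to the tin already there, setting it down gently. Leave the other tin, the stone offcut, the hammer and the grinder where they are.

Things in the scene. Friction and masses are not known exactly. Their poses are not given: they have to be found in the camera images.
- tin: the round aluminium tin on the bench, loose, about 0.3 kg: straight body 56 mm diameter from 0 to 62 mm high, with a paper label, then a 50 mm neck on which the lid slides. Origin: centre of its underside; z up along its axis
- lid (a joint): how far the lid has been pressed down, in m: 0 = 10 mm proud of the tin, 0.010 = fully home on the tin's shoulder. It starts between 0 and 0.004, slides stiffly (about 7 N) and stays where it is left
- lid_top (a point): centre of the flat top of the tin's grey plastic lid (60 mm diameter, 14 mm high, finely ribbed edge). It is 86 mm above the tin's underside at joint value 0 and 76 mm when the lid is home
- ledge: the narrow raised ledge: a fixed wooden board 72 mm deep (its x) and 300 mm long (its y), 22 mm thick, on two marble blocks, top face 100 mm above the bench. Origin: on the bench below the board's middle, so the top face is at 0.100 in its z
- mate: the other tin, alike but with its lid home (76 mm high, 60 mm diameter over the lid), loose, standing on the ledge within 90 mm of its middle along the ledge. Origin: centre of its underside
- offcut: loose marble offcut 70 x 55 x 35 mm on the bench. Origin: centre of its underside
- hammer: stone mason's hammer lying on the bench, 265 mm long, wooden handle, steel head 45 x 100 x 45 mm at the +x end of its frame. Origin: under its middle, on the bench
- grinder: green angle grinder lying on the bench, about 380 mm long, disc of 112 mm at the +x end of its frame, side handle to +y, 70 mm high. Origin: on the bench below its middle
Things that resemble listed ones, but are neither listed nor needed, are in the scene too. Leave any orange or turquoise look-alike of the tin alone. Leave any blue look-alike of the mate alone.

How it is judged:
By the outcome, as a careful person would: the job done as asked, in the order asked, and still so for the second after the job is handed in, with the robot touching nothing.
It also fails if it takes over 42 s, if anything falls off the work surface, if the arm or the gripper's body presses on something with over 40 N, if the wrist force passes 120 N, or if a joint passes its speed limit or range.

## Working session

There is one attempt and no reset: what is moved stays moved. The work goes in short steps, Python scripts to look and compute and a tool call to move; the robot and the scene stay as the last step left them, time stands still between calls to the robot, and variables do not carry over. Pictures are saved under pics/ and viewed, at most 10 in all, crops included, and the job is handed in when it is done.

Besides the shell and the picture viewer there is one more tool, called after "Request:" as name(argument=value, ...) on one line, values as JSON. drive_tool: Moves the arm, as the interface text tells. Its arguments: {"type":"object","properties":{"rows":{"type":"array","items":{"type":"array","items":{"type":"number","minimum":-1,"maximum":1}}},"claw":{"type":"number"}},"required":["rows"]}

```bash
mkdir -p pics
cat > h.py <<'E'
import numpy as np, cv2
from bench import r, vision
def grab(n,save=None):
    f=vision.grab_frame(n)
    if save: cv2.imwrite('pics/'+save,f['image'])
    return f
def ray(f,u,v):
    K=np.array(f['mtx']);T=np.array(f['pose'])
    d=np.linalg.inv(K)@[u,v,1]; d=T[:3,:3]@[d[0],-d[1],-d[2]]
    return T[:3,3],d
def at(f,u,v,z):
    o,d=ray(f,u,v); return o+d*(z-o[2])/d[2]
def proj(f,p):
    K=np.array(f['mtx']);T=np.array(f['pose'])
    c=T[:3,:3].T@(np.array(p)-T[:3,3]); q=K@[c[0],-c[1],-c[2]]; return q[:2]/q[2]
E
python3 - <<'E'
from h import *
for n in('scene','top'):
    f=grab(n); print(n,f.keys(),np.round(f['mtx'],1).tolist(),np.round(f['pose'],3).tolist())
    cv2.imwrite(f'pics/{n}0.png',cv2.resize(f['image'],(800,600),interpolation=cv2.INTER_CUBIC))
print(r.sense())
E
```

```text
scene dict_keys(['image', 'mtx', 'pose']) [[368.0, 0.0, 252.9], [0.0, 368.0, 196.1], [0.0, 0.0, 1.0]] [[-0.664, -0.568, 0.486, 1.07], [0.747, -0.491, 0.447, 0.519], [-0.016, 0.66, 0.751, 0.822], [0.0, 0.0, 0.0, 1.0]]
top dict_keys(['image', 'mtx', 'pose']) [[451.5, 0.0, 250.6], [0.0, 451.5, 191.8], [0.0, 0.0, 1.0]] [[-0.002, 0.998, -0.062, 0.499], [-1.0, -0.002, -0.009, 0.073], [-0.009, 0.062, 0.998, 1.257], [0.0, 0.0, 0.0, 1.0]]
{'time': 0.1, 'qpos': array([-1.19960178e+00,  3.00422347e-01,  1.52147767e+00, -1.77731622e-06,
        1.32071680e+00, -6.66328243e-02]), 'joint_velocities': array([ 1.51457808e-04, -1.12917541e-03, -2.04773823e-03,  1.36331212e-03,
        8.03121538e-05, -5.37124741e-04]), 'joint_torque': array([-3.92265538e-04, -5.32644904e+01, -3.53285122e+01,  7.08403392e-02,
        2.34514161e-02, -6.59859325e-05]), 'eef_pos': array([ 0.23308436, -0.4979216 ,  0.20495682]), 'eef_rot': array([-3.14057065e+00, -6.64746701e-05,  4.37827782e-01]), 'ft_force': array([-0.34368818,  0.2727892 , -0.0550216 ]), 'torque': array([-0.00202624, -0.01113921, -0.02833022]), 'gripper_force': 0.0, 'finger_gap': 0.09436648568756782}
```

View pics/scene0.png

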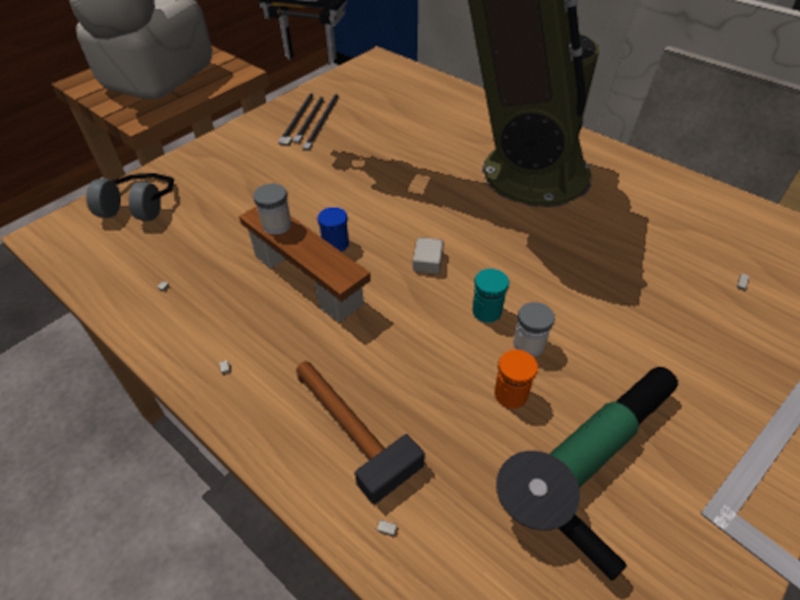

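View pics/top0.png

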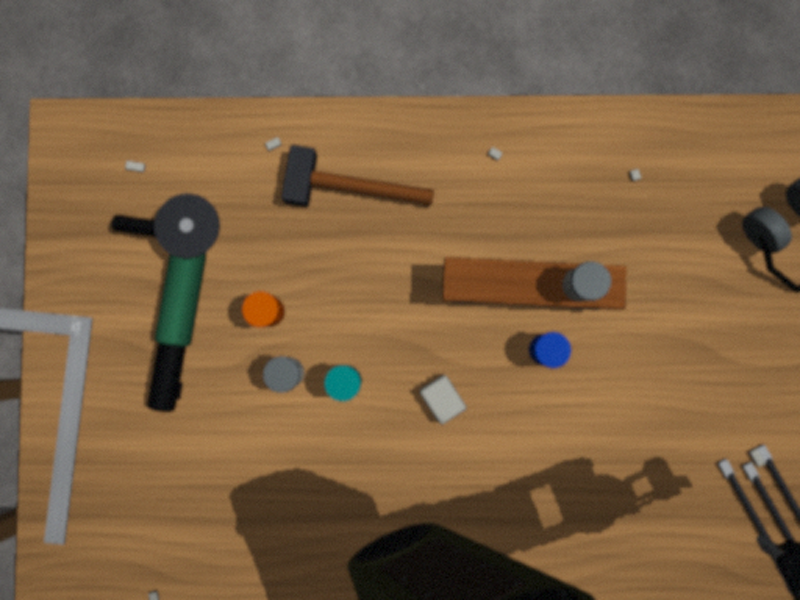

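The scene view shows the tin's grey lid near (534,318), between turquoise (490,285) and orange (517,365). The ledge with the mate is at (305,250). In the top view the tin is at (282,374) and the mate at (590,281) on the ledge. The ledge's free side is towards the hammer (+y). I'll enlarge these areas.

Run:
```python
from h import *
t=cv2.imread('pics/top0.png'); 
f=grab('top','t1.png'); s=grab('scene','s1.png')
def crop(im,u,v,w,h,k): return cv2.resize(im[v:v+h,u:u+w],None,fx=k,fy=k,interpolation=cv2.INTER_CUBIC)
a=crop(f['image'],145,180,100,75,4); b=crop(f['image'],270,150,140,56,400/140.)
c=crop(s['image'],290,160,100,110,4); d=crop(s['image'],145,110,100,110,4)
o=np.zeros((600,800,3),np.uint8)
o[:300,:400]=crop(f['image'],145,180,100,75,4); o[:300,400:]=crop(f['image'],275,140,133,100,3.0075)[:300,:400]
o[300:,:400]=crop(s['image'],300,165,100,75,4); o[300:,400:]=crop(s['image'],145,110,100,75,4)
cv2.imwrite('pics/m1.png',o)
```

```text
(no output)
```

View pics/m1.png

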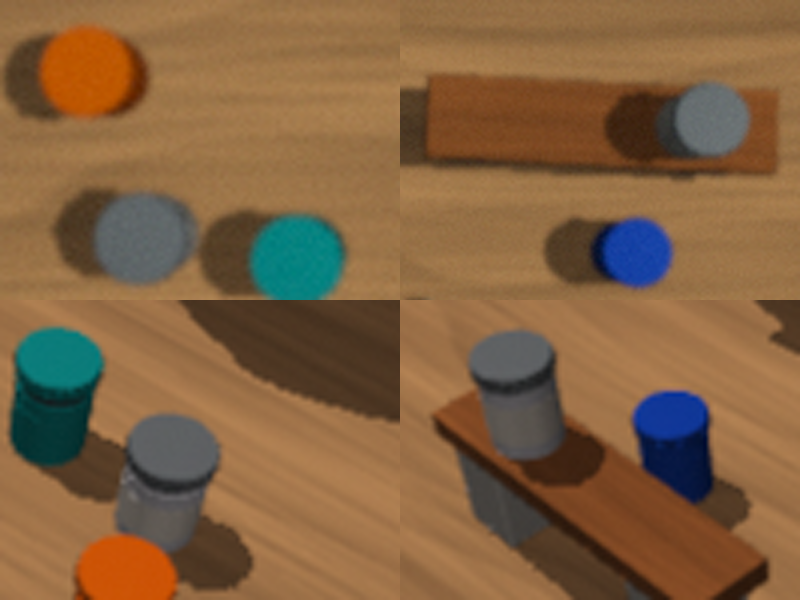

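Run:
```python
from h import *
f=grab('top');s=grab('scene')
P=lambda n,F,u,v,z:print(n,np.round(at(F,u,v,z),4))
P('tin top',f,179.1,239.1,.084);P('tin sc',s,342.6,202.1,.084)
P('mate top',f,378.4,179.6,.176);P('mate sc',s,172.6,124.1,.176)
P('orange',f,165.9,197.6,.084);P('turq',f,218.9,245.1,.084)
C=[at(f,275+(x-400+.5)/3.0075-.5,140+(y+.5)/3.0075-.5,.1) for x,y in[(429,74),(777,90),(777,173),(427,158)]]
print(np.round(C,4), np.mean(C,0),[np.linalg.norm(C[i]-C[i-1]) for i in range(4)])
```

```text
tin top [0.45   0.2684 0.084 ]
tin sc [0.454  0.2711 0.084 ]
mate top [ 0.5953 -0.2244  0.176 ]
mate sc [ 0.5973 -0.2193  0.176 ]
orange [0.5577 0.3037 0.084 ]
turq [0.4344 0.1651 0.084 ]
[[ 0.6423 -0.0042  0.1   ]
 [ 0.6278 -0.3012  0.1   ]
 [ 0.5568 -0.2996  0.1   ]
 [ 0.5702 -0.0021  0.1   ]] [ 0.59927128 -0.15177935  0.1       ] [np.float64(0.07214069017279737), np.float64(0.2973668388011339), np.float64(0.07100443005738062), np.float64(0.29789435894935384)]
```

Sizes and heights agree with what they must be: the ledge measures 72×298 mm and the two views agree to about 4 mm. I'll turn the tool and close the claw first, to press the lid with the closed fingertips.

Request:
drive_tool(rows=[[0,0,0,0,0,-0.93],[0,0,0,0,0,-0.93],[0,0,0,0,0,-0.92]], claw=1)

```text
time: 0.68
eef_pos: [0.2332, -0.4981, 0.2054]
eef_rot: [-3.142, -0.0, 0.859]
ft_force: [-0.3, 0.2, 0.1]
finger_gap: 0.0673
gripper_force: 0.0
```

```bash
cat >> h.py <<'E'
from scipy.spatial.transform import Rotation as Rn
def go(x,y,z):
    s=r.sense(); R=Rn.from_euler('xyz',s['eef_rot']).as_matrix()
    d=R.T@(np.array([x,y,z])-s['eef_pos'])/.06
    print('t',s['time'],'pos',np.round(s['eef_pos'],4),'rpy',np.round(s['eef_rot'],4),'F',np.round(s['ft_force'],1),'gap',round(s['finger_gap'],4),'gf',round(s['gripper_force'],1))
    print('units',np.round(d,3))
E
python3 -c "
from h import *
go(.452,.27,.15)"
```

```text
t 0.675 pos [ 0.2332 -0.4981  0.2054] rpy [-3.1415 -0.      0.8593] F [-0.3  0.2  0.1] gap 0.0673 gf 0.0
units [12.078 -5.596  0.924]
```

Request:
drive_tool(rows=[[0.755,-0.35,0,0,0,0],[0.755,-0.35,0,0,0,0],[0.755,-0.35,0,0,0,0],[0.755,-0.35,0,0,0,0],[0.755,-0.35,0,0,0,0],[0.755,-0.35,0,0,0,0],[0.755,-0.35,0,0,0,0],[0.755,-0.35,0,0,0,0]])

```text
time: 1.68
eef_pos: [0.3445, -0.1129, 0.2057]
eef_rot: [3.141, -0.0, 0.854]
ft_force: [1.5, 0.1, -0.5]
finger_gap: 0.0004
gripper_force: 0.0
```

Request:
drive_tool(rows=[[0.755,-0.35,0,0,0,0],[0.755,-0.35,0,0,0,0],[0.755,-0.35,0,0,0,0],[0.755,-0.35,0,0,0,0],[0.755,-0.35,0.2,0,0,0],[0.755,-0.35,0.2,0,0,0],[0.755,-0.35,0.3,0,0,0],[0.755,-0.35,0.22,0,0,0]])

```text
time: 2.68
eef_pos: [0.4555, 0.2709, 0.1495]
eef_rot: [-3.142, 0.0, 0.855]
ft_force: [0.5, -0.1, 0.4]
finger_gap: 0.0007
gripper_force: 0.0
```

```bash
python3 -c "
from h import *
go(.452,.27,.09)
f=grab('top','t2.png');s=grab('scene')
for F in (f,s): print(proj(F,(.452,.27,.084)),proj(F,r.sense()['eef_pos']))
o=np.zeros((300,800,3),np.uint8)
o[:,:400]=cv2.resize(f['image'][180:255,145:245],(400,300),interpolation=2)
o[:,400:]=cv2.resize(s['image'][150:225,300:400],(400,300),interpolation=2)
cv2.imwrite('pics/m2.png',o)"
```

```text
t 2.675 pos [0.4555 0.2709 0.1495] rpy [-3.1415e+00  2.0000e-04  8.5490e-01] F [ 0.5 -0.1  0.4] gap 0.0007 gf 0.0
units [-0.05  -0.034  0.992]
[178.47807567 238.32564369] [173.18104792 238.11960094]
[342.66817465 201.45733489] [347.07683788 185.8572934 ]
```

View pics/m2.png

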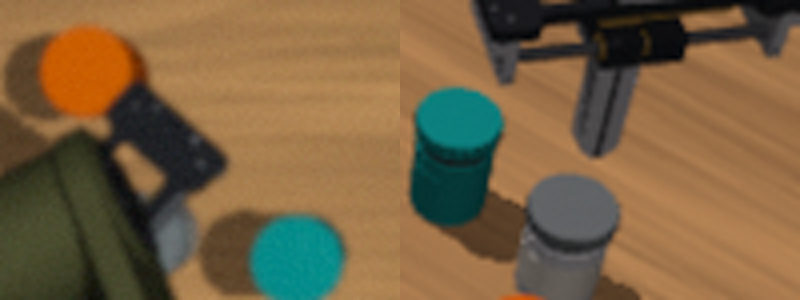

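The closed fingertips sit above the lid: seam bottom at (597,155) in the crop, lid centre at (572,210). I'll shift a few mm and go down to just above the lid, then press in small steps.

Request:
drive_tool(rows=[[-0.06,-0.025,0.5,0,0,0],[0,0,0.4,0,0,0],[0,0,0.1,0,0,0],[0,0,0,0,0,0]])

```text
time: 3.28
eef_pos: [0.4521, 0.2673, 0.0908]
eef_rot: [3.141, -0.0, 0.855]
ft_force: [0.4, -0.6, -0.2]
finger_gap: 0.0004
gripper_force: 0.0
```

Request:
drive_tool(rows=[[0,0,0.04,0,0,0],[0,0,0.04,0,0,0],[0,0,0.04,0,0,0],[0,0,0.04,0,0,0]])

```text
time: 3.78
eef_pos: [0.4521, 0.2676, 0.081]
eef_rot: [3.141, -0.001, 0.855]
ft_force: [-2.6, -0.5, 7.7]
finger_gap: 0.0011
gripper_force: 3.7
```

Request:
drive_tool(rows=[[0,0,0.03,0,0,0],[0,0,0.03,0,0,0],[0,0,0.02,0,0,0],[0,0,0,0,0,0]])

```text
time: 4.28
eef_pos: [0.452, 0.2676, 0.0762]
eef_rot: [3.141, -0.0, 0.855]
ft_force: [-1.8, -2.0, 6.0]
finger_gap: 0.0004
gripper_force: 2.8
```

Request:
drive_tool(rows=[[0,0,0.015,0,0,0],[0,0,0,0,0,0]])

```text
time: 4.53
eef_pos: [0.4523, 0.2677, 0.0762]
eef_rot: [3.141, -0.001, 0.855]
ft_force: [-4.0, -2.1, 15.2]
finger_gap: 0.0004
gripper_force: 7.2
```

Request:
drive_tool(rows=[[0,0,0.015,0,0,0],[0,0,0,0,0,0]])

```text
time: 4.78
eef_pos: [0.4527, 0.2678, 0.0761]
eef_rot: [3.141, -0.002, 0.855]
ft_force: [-6.3, -3.7, 22.6]
finger_gap: 0.0002
gripper_force: 11.5
```

The force rises to 22 N at z = 0.076 with no further travel, so the lid is home. I'll go up, open and look.

Request:
drive_tool(rows=[[0,0,-0.2,0,0,0],[0,0,-0.5,0,0,0],[0,0,-0.5,0,0,0]])

```text
time: 5.15
eef_pos: [0.4518, 0.2675, 0.147]
eef_rot: [-3.141, 0.0, 0.855]
ft_force: [-0.7, 0.1, -0.5]
finger_gap: 0.0006
gripper_force: 0.0
```

Request:
drive_tool(rows=[[0,0,0,0,0,0],[0,0,0,0,0,0],[0,0,0,0,0,0],[0,0,0,0,0,0],[0,0,0,0,0,0]], claw=0)

```text
time: 5.78
eef_pos: [0.4518, 0.2674, 0.1457]
eef_rot: [-3.141, 0.001, 0.855]
ft_force: [-1.1, -0.2, -0.3]
finger_gap: 0.0471
gripper_force: 0.0
```

```bash
python3 -c "
from h import *
go(.452,.268,.014)
f=grab('scene'); e=r.sense()['eef_pos']
R=Rn.from_euler('xyz',r.sense()['eef_rot']).as_matrix()
for p in (e,e+R@[.0,.047,0],e+R@[0,-.047,0],(.452,.268,.076)):
  q=proj(f,p); print(np.round([(q[0]-290+.5)*8-.5,(q[1]-150+.5)*8-.5]))
cv2.imwrite('pics/m3.png',cv2.resize(f['image'][150:225,290:390],(800,600),interpolation=2))"
```

```text
t 5.775 pos [0.4518 0.2674 0.1457] rpy [-3.1414e+00  5.0000e-04  8.5480e-01] F [-1.1 -0.2 -0.3] gap 0.0471 gf 0.0
units [ 0.01  -0.003  2.195]
[451. 283.]
[304. 298.]
[597. 267.]
[416. 428.]
```

View pics/m3.png

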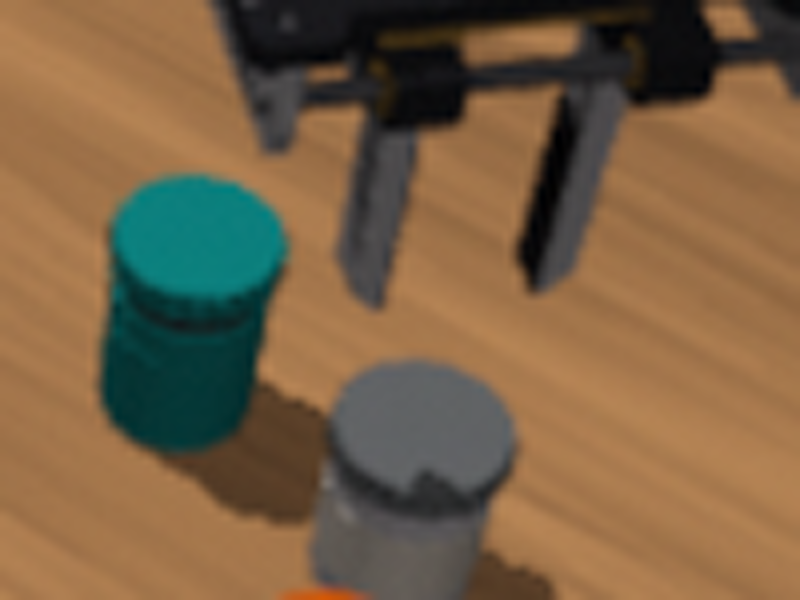

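The lid is fully home, with no neck showing, unlike the turquoise tin. Its centre is at (422,432) against (416,428) predicted. The fingers show the same bias, with their midpoint at (459,300), so the tin is centred below. I'll wait for full opening, go down, and grasp the body at about 33 mm.

Request:
drive_tool(rows=[[0,0,0,0,0,0],[0,0,0,0,0,0],[0,0,0,0,0,0],[0,0,0.3,0,0,0],[0,0,0.5,0,0,0],[0,0,0.5,0,0,0],[0,0,0.5,0,0,0],[0,0,0.38,0,0,0]])

```text
time: 6.82
eef_pos: [0.4517, 0.2674, 0.0141]
eef_rot: [-3.141, 0.001, 0.855]
ft_force: [-0.1, 0.4, 0.6]
finger_gap: 0.0941
gripper_force: 0.0
```

Request:
drive_tool(rows=[[0,0,0,0,0,0],[0,0,0,0,0,0],[0,0,0,0,0,0],[0,0,0,0,0,0],[0,0,0,0,0,0]], claw=1)

```text
time: 7.45
eef_pos: [0.4522, 0.2679, 0.016]
eef_rot: [3.141, -0.001, 0.855]
ft_force: [-2.3, 2.1, 6.2]
finger_gap: 0.0596
gripper_force: 30.0
```

The gap reads 59.6 mm, the lid's diameter rather than the body's, and there is some upward force. I'll check.

```bash
python3 -c "
from h import *
f=grab('scene')
cv2.imwrite('pics/m4.png',cv2.resize(f['image'][165:240,290:390],(800,600),interpolation=2))"
```

```text
(no output)
```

View pics/m4.png

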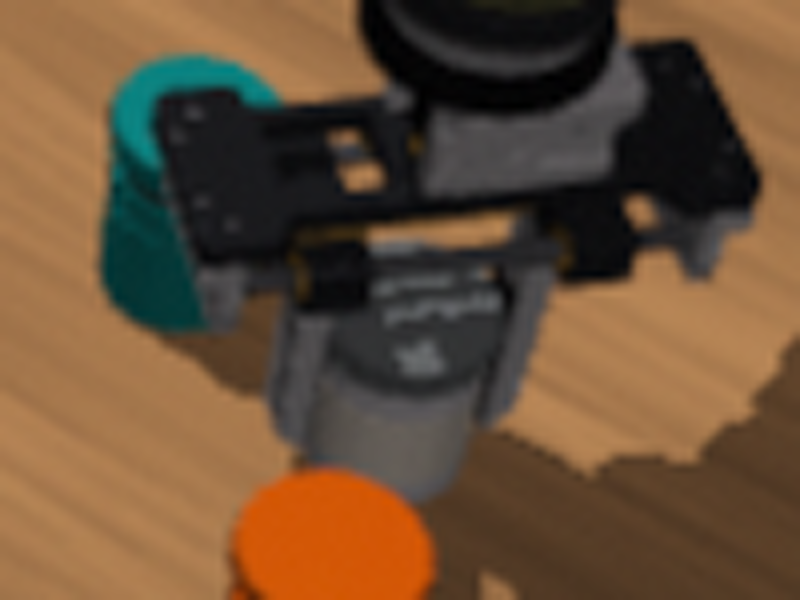

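The tin is upright between the fingers, but the flat fingers bear on the lid's rim high up, near the knuckles. I'll let go, rise so the lid sits at the pads' centre, and grip again.

Request:
drive_tool(rows=[[0,0,0,0,0,0],[0,0,0,0,0,0],[0,0,0,0,0,0],[0,0,-0.28,0,0,0],[0,0,-0.28,0,0,0],[0,0,0,0,0,0]], claw=0.1)

```text
time: 8.25
eef_pos: [0.4528, 0.268, 0.0508]
eef_rot: [3.14, -0.003, 0.855]
ft_force: [-0.1, 0.8, -0.9]
finger_gap: 0.0845
gripper_force: 0.0
```

Request:
drive_tool(rows=[[0,0,0,0,0,0],[0,0,0,0,0,0],[0,0,0,0,0,0],[0,0,0,0,0,0]], claw=1)

```text
time: 8.75
eef_pos: [0.4517, 0.2674, 0.0485]
eef_rot: [-3.141, 0.001, 0.855]
ft_force: [-0.7, 0.5, -1.0]
finger_gap: 0.0594
gripper_force: 30.0
```

Request:
drive_tool(rows=[[0,0,-0.06,0,0,0],[0,0,-0.12,0,0,0],[0,0,-0.2,0,0,0],[0,0,-0.25,0,0,0],[0,0,-0.25,0,0,0],[0,0,-0.2,0,0,0],[0,0,-0.1,0,0,0],[0,0,0,0,0,0]])

```text
time: 9.75
eef_pos: [0.452, 0.2675, 0.1199]
eef_rot: [3.141, -0.0, 0.855]
ft_force: [0.4, -0.4, -3.1]
finger_gap: 0.0591
gripper_force: 30.0
```

```bash
python3 -c "
from h import *
f=grab('scene')
s=r.sense(); print(s['ft_force'],s['eef_pos'])
cv2.imwrite('pics/m5.png',cv2.resize(f['image'][130:230,290:390],(600,600),interpolation=2))"
```

```text
[ 0.16386291 -0.02207899 -3.44501208] [0.45181238 0.26743534 0.11945759]
```

View pics/m5.png

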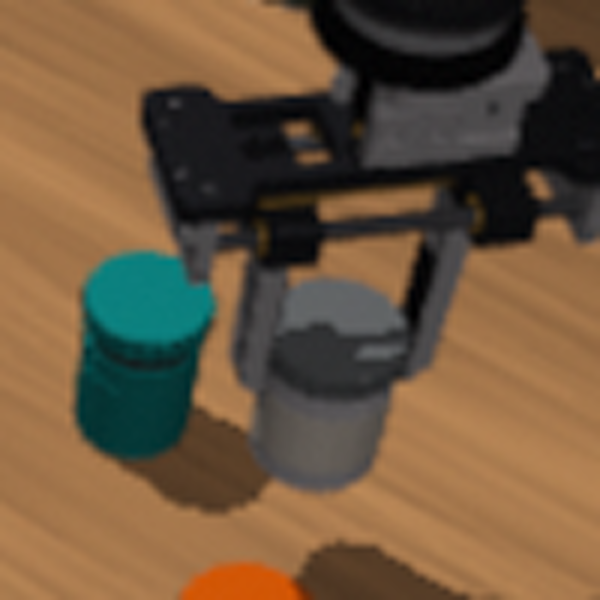

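The tin hangs upright with about 3.3 N of weight, its base at (315,470), and the lid is still home. I'll lift and turn to the ledge's direction.

Request:
drive_tool(rows=[[0,0,-0.15,0,0,-0.4],[0,0,-0.25,0,0,-0.8],[0,0,-0.3,0,0,-0.86],[0,0,-0.3,0,0,-0.9],[0,0,-0.25,0,0,-0.9],[0,0,-0.15,0,0,-0.6],[0,0,0,0,0,0]])

```text
time: 10.68
eef_pos: [0.452, 0.2675, 0.2036]
eef_rot: [3.141, -0.0, 1.523]
ft_force: [0.1, 0.3, -3.9]
finger_gap: 0.0591
gripper_force: 30.0
```

```bash
python3 -c "
from h import *
go(.6,-.14,.2)"
```

```text
t 10.675 pos [0.452  0.2675 0.2036] rpy [ 3.1415e+00 -1.0000e-04  1.5231e+00] F [ 0.1  0.3 -3.9] gap 0.0591 gf 30.0
units [-6.667  2.788  0.059]
```

Request:
drive_tool(rows=[[-0.15,0.063,0,0,0,0],[-0.3,0.125,0,0,0,0],[-0.45,0.188,0,0,0,0],[-0.5,0.209,0,0,0,0],[-0.5,0.209,0,0,0,0],[-0.5,0.209,0,0,0,0],[-0.5,0.209,0,0,0,0],[-0.5,0.209,0,0,0,0]])

```text
time: 11.68
eef_pos: [0.5277, 0.0573, 0.2033]
eef_rot: [-3.141, 0.0, 1.522]
ft_force: [0.2, -1.4, -4.5]
finger_gap: 0.0593
gripper_force: 30.0
```

Request:
drive_tool(rows=[[-0.5,0.209,0,0,0,0],[-0.5,0.209,0,0,0,0],[-0.5,0.209,0,0,0,0],[-0.5,0.209,0,0,0,0],[-0.5,0.209,0,0,0,0],[-0.4,0.167,0,0,0,0],[-0.25,0.105,0,0,0,0],[-0.12,0.05,0,0,0,0]])

```text
time: 12.68
eef_pos: [0.6001, -0.1412, 0.2033]
eef_rot: [-3.141, -0.0, 1.523]
ft_force: [-0.8, -0.0, -3.3]
finger_gap: 0.0591
gripper_force: 30.0
```

Request:
drive_tool(rows=[[0,0,0.2,0,0,0],[0,0,0.3,0,0,0],[0,0,0.1,0,0,0],[0,0,0,0,0,0]])

```text
time: 13.18
eef_pos: [0.6, -0.1397, 0.167]
eef_rot: [-3.141, -0.0, 1.524]
ft_force: [0.4, 0.7, -2.9]
finger_gap: 0.0594
gripper_force: 30.0
```

```bash
python3 -c "
from h import *
go(.6,-.14,.1485)
f=grab('scene');t=grab('top')
for p in [(.6,-.14,.12)]+[(.6,-.14,.119)]: print(np.round(proj(f,p),1))
L=np.array([.5993,-.1518,.1]);Y=np.array([.047,.999,0]);X=np.array([.999,-.047,0])
for a,b in((1,1),(1,-1),(-1,1),(-1,-1)):
  q=proj(f,L+.036*a*X+.15*b*Y); print(a,b,np.round((q-[140,95]+.5)*5-.5))
o=np.zeros((600,800,3),np.uint8)
o[:500,:600]=cv2.resize(f['image'][95:195,140:260],(600,500),interpolation=2)
cv2.imwrite('pics/m6.png',o[:500,:600])"
```

```text
t 13.175 pos [ 0.6    -0.1397  0.167 ] rpy [-3.1406e+00 -3.0000e-04  1.5243e+00] F [ 0.4  0.7 -2.9] gap 0.0594 gf 30.0
units [-0.005  0.     0.309]
[193.4 151.6]
[193.5 151.9]
1 1 [388. 465.]
1 -1 [ 59. 216.]
-1 1 [485. 395.]
-1 -1 [154. 162.]
```

View pics/m6.png

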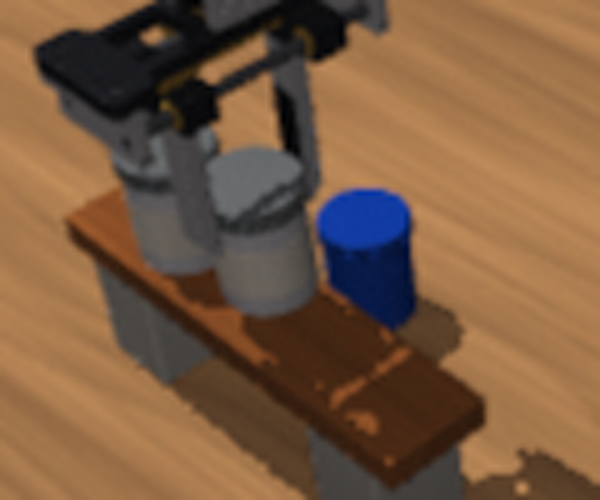

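The tin hangs over the ledge beside the mate, base at about (270,285) in the crop. The ledge edges in the picture suggest it is 2–3 mm short of the midline, so I'll nudge it towards +x and lower slowly.

Request:
drive_tool(rows=[[0,0.045,0.08,0,0,0],[0,0,0.08,0,0,0],[0,0,0.05,0,0,0],[0,0,0.03,0,0,0],[0,0,0.02,0,0,0],[0,0,0,0,0,0]])

```text
time: 14.02
eef_pos: [0.6029, -0.1403, 0.1521]
eef_rot: [3.142, 0.0, 1.524]
ft_force: [-0.3, -0.8, -3.5]
finger_gap: 0.0592
gripper_force: 30.0
```

Request:
drive_tool(rows=[[0,0,0.015,0,0,0],[0,0,0.015,0,0,0],[0,0,0,0,0,0]])

```text
time: 14.4
eef_pos: [0.6029, -0.1402, 0.1502]
eef_rot: [-3.141, -0.0, 1.524]
ft_force: [-0.3, -0.0, -2.8]
finger_gap: 0.0597
gripper_force: 30.0
```

```bash
python3 -c "
from h import *
f=grab('scene'); e=r.sense()['eef_pos']
k=8;u0,v0=150,112
im=cv2.resize(f['image'][v0:v0+75,u0:u0+100],(800,600),interpolation=2)
w=lambda p:tuple(int(c) for c in np.round((proj(f,p)-[u0,v0]+.5)*k-.5))
a=np.linspace(0,2*np.pi,60)
for rad,z in((.028,e[2]-.0485),(.03,e[2]-.0485+.076)):
  for t in a: cv2.circle(im,w((e[0]+rad*np.cos(t),e[1]+rad*np.sin(t),z)),1,(0,255,0),-1)
L=np.array([.5993,-.1518,.1]);Y=np.array([.047,.999,0]);X=np.array([.999,-.047,0])
for s in(1,-1): cv2.line(im,w(L+.036*s*X+.15*Y),w(L+.036*s*X-.15*Y),(0,0,255),1)
cv2.imwrite('pics/m7.png',im)"
```

```text
(no output)
```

View pics/m7.png

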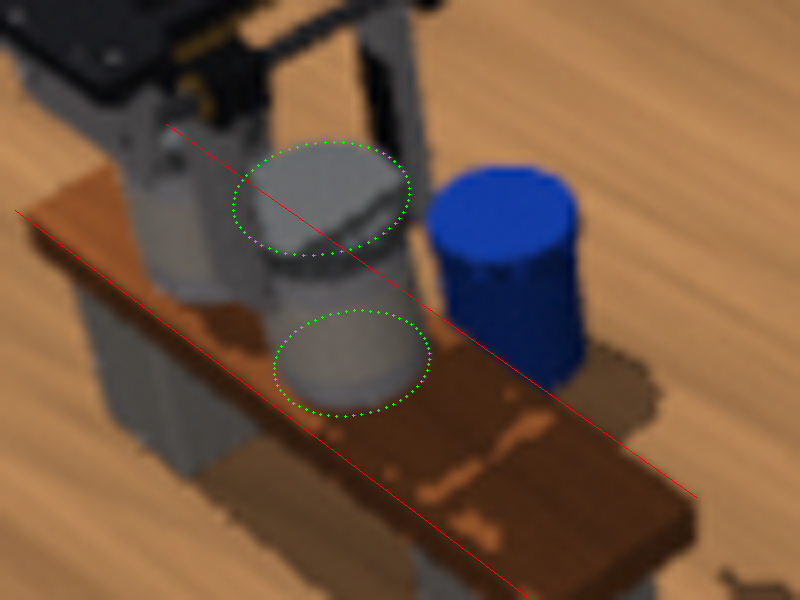

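The overlay shows the tin base centred at about (350,357), which matches the ledge midline's row of about 358 at that column. So it is centred across the ledge, with a clear gap to the mate. I'll set it down.

Request:
drive_tool(rows=[[0,0,0.01,0,0,0],[0,0,0.01,0,0,0],[0,0,0.01,0,0,0],[0,0,0,0,0,0]])

```text
time: 14.95
eef_pos: [0.6029, -0.1403, 0.1485]
eef_rot: [3.142, 0.0, 1.524]
ft_force: [-0.7, 0.1, -2.5]
finger_gap: 0.0594
gripper_force: 30.0
```

Request:
drive_tool(rows=[[0,0,0.01,0,0,0],[0,0,0.01,0,0,0],[0,0,0,0,0,0]])

```text
time: 15.32
eef_pos: [0.603, -0.1404, 0.1484]
eef_rot: [3.141, 0.0, 1.524]
ft_force: [-4.9, 1.3, 7.5]
finger_gap: 0.0596
gripper_force: 30.0
```

Request:
drive_tool(rows=[[0,0,-0.012,0,0,0],[0,0,0,0,0,0]])

```text
time: 15.58
eef_pos: [0.603, -0.1403, 0.1484]
eef_rot: [3.141, 0.0, 1.524]
ft_force: [-3.7, 0.7, 6.2]
finger_gap: 0.0592
gripper_force: 30.0
```

Request:
drive_tool(rows=[[0,0,0,0,0,0],[0,0,0,0,0,0],[0,0,0,0,0,0],[0,0,0,0,0,0],[0,0,0,0,0,0]], claw=0)

```text
time: 16.2
eef_pos: [0.6029, -0.1402, 0.1479]
eef_rot: [-3.142, 0.0, 1.524]
ft_force: [-0.4, -0.3, 0.1]
finger_gap: 0.0938
gripper_force: 0.0
```

Request:
drive_tool(rows=[[0,0,-0.2,0,0,0],[0,0,-0.5,0,0,0],[0,0,-0.6,0,0,0],[0,0,-0.6,0,0,0],[0.5,-0.5,0,0,0,0],[0.5,-0.5,0,0,0,0],[0.5,-0.5,0,0,0,0],[0,0,0,0,0,0]])

```text
time: 17.2
eef_pos: [0.5163, -0.0446, 0.2636]
eef_rot: [3.14, 0.0, 1.526]
ft_force: [0.6, -0.5, 0.8]
finger_gap: 0.0945
gripper_force: 0.0
```

```bash
python3 -c "
from h import *
f=grab('scene');t=grab('top'); go(0,0,0)
o=np.zeros((300,800,3),np.uint8)
o[:,:400]=cv2.resize(f['image'][110:185,150:250],(400,300),interpolation=2)
o[:,400:]=cv2.resize(t['image'][145:220,290:390],(400,300),interpolation=2)
print([proj(t,p) for p in ((.603,-.14,.176),(.595,-.224,.176))])
cv2.imwrite('pics/m8.png',cv2.resize(o,(800,300)))"
```

```text
t 17.3 pos [ 0.5175 -0.0462  0.263 ] rpy [3.1401e+00 3.0000e-04 1.5242e+00] F [ 0.3  0.3 -0.5] gap 0.0942 gf 0.0
units [ 0.369 -8.658  4.37 ]
[array([343.08475626, 176.49680239]), array([378.22083976, 179.73593476])]
```

View pics/m8.png

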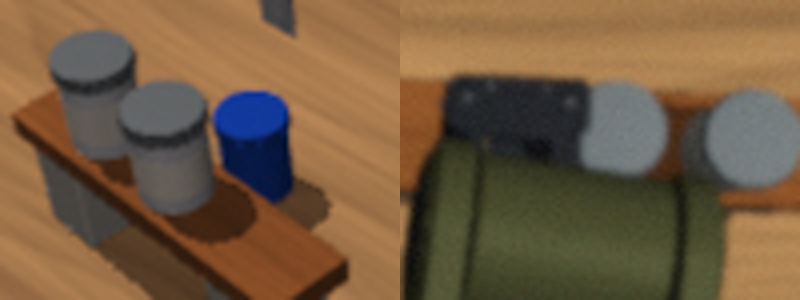

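The tin stands upright on the ledge beside the mate: lid at (163,108) and mate at (93,60) in the left crop. Its lid is home like the mate's, and the arm is clear.

```bash
python3 -c "
from bench import r
print(r.sign_off())"
```

```text
the job is handed in; nothing more can be done
None
```

The tin's lid was pressed fully home on the bench, then the tin was set down gently, upright, on the ledge next to the other tin; I handed the job in at about 17 s with the arm clear.

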